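Make up the drive-end and idler-end kits for a linear actuator

TASK

Make up two kits for a belt-driven actuator. In the three-compartment tray put the large pulley in the wide compartment, the bearing block in the middle one and the coupling in the narrow one; in the two-compartment tray put the U-shaped fork in the wide compartment and the small pulley in the narrow one. Each part must stand upright as it stood in the stock, flat on the floor of its compartment; leave the spare bearing ring and the corner bracket where they are.

Things in the scene. Friction and masses are not known exactly. Their poses are not given: they have to be found in the camera images.
- pulley_large: Large toothed belt pulley of bare aluminium, standing on its flange, hub up: flange 56 mm diameter and 4 mm thick at the bottom, toothed body 49 mm diameter from 4 to 28 mm height, hub 28 mm diameter from 28 to 40 mm (total height 40 mm). About 0.15 kg. Origin: centre of its underside, z up. Loose; starts standing on the bench among the other stock, at any yaw.
- pulley_small: Small toothed belt pulley of bare aluminium, standing on its flange, hub up: flange 38 mm diameter and 4 mm thick at the bottom, toothed body 33 mm diameter from 4 to 26 mm height, hub 20 mm diameter from 26 to 36 mm (total height 36 mm). About 0.07 kg. Origin: centre of its underside, z up. Loose; starts standing on the bench among the other stock, at any yaw.
- coupling: Steel shaft coupling: a plain upright cylinder, 30 mm diameter, 46 mm high, with two thin dark rings round it. About 0.08 kg. Origin: centre of its underside, z up. Loose; starts standing on the bench among the other stock, at any yaw.
- bearing_block: Bearing block: solid aluminium block, 46 mm along its x, 36 mm along its y, 36 mm high, with a round bearing and four screw holes on its top. About 0.16 kg. Origin: centre of its underside, z up. Loose; starts standing on the bench among the other stock, at any yaw.
- fork: Fork (the idler's clevis): U-shaped aluminium part, open to the top, 50 mm along its x, 40 mm along its y, 43 mm high; a base 10 mm thick and two upright cheeks, each 9 mm thick, whose outer faces are 40 mm apart along y (22 mm gap between them). About 0.15 kg. Origin: centre of its underside, z up. Loose; starts standing on the bench among the other stock, at any yaw.
- bearing_ring: Spare bearing, a flat steel ring 44 mm outer and 20 mm inner diameter, 13 mm high, lying among the stock. Belongs to no kit; to be left alone. Origin: centre of its underside, z up.
- bracket: Spare aluminium corner bracket, L-shaped with two gussets, 40 x 36 mm foot, 40 mm high, among the stock. Belongs to no kit; to be left alone. Origin: centre of its underside, z up.
- tray3: The three-compartment kit tray, grey plastic, fixed to the bench. Outer size 80 mm along its x, 204 mm along its y; rim and dividers 12 mm high and 4 mm thick, floor 3 mm thick. Origin: centre of its underside, on the bench, z up. All compartments are 72 mm long in x, centred at x = 0. Along its y: the wide one is 80 mm, centre at y = +58 mm; the middle one 62 mm, centre at y = -17 mm; the narrow one 46 mm, centre at y = -75 mm.
- tray2: The two-compartment kit tray, grey plastic, fixed to the bench. Outer size 80 mm along its x, 144 mm along its y; rim and divider 12 mm high and 4 mm thick, floor 3 mm thick. Origin: centre of its underside, on the bench, z up. Both compartments are 72 mm long in x, centred at x = 0. Along its y: the wide one is 78 mm, centre at y = +29 mm; the narrow one 54 mm, centre at y = -41 mm.
There are look-alikes about, which are no part of the job. Leave any blue or green look-alike of the bearing_block alone.

How it is judged:
At the end, for the whole second after the job is handed in: Each of the five parts stands released and at rest wholly inside its named compartment, underside on the compartment floor (origin under 5.5 mm above the tray's underside), tilted less than 0.1 rad; the bearing ring and the corner bracket are within 25 mm of where they started (x of pulley_large in the frame of tray3 between -0.012 and 0.012 m and y of pulley_large in the frame of tray3 between 0.044 and 0.072 m and z of each of pulley_large, bearing_block, coupling in the frame of tray3 below 0.0055 m and angle between each of pulley_large, bearing_block, coupling, fork, pulley_small's own z axis and vertical below 0.1 rad and linear speed of each of pulley_large, bearing_block, coupling, fork, pulley_small below 0.02 m/s and angular speed of each of pulley_large, bearing_block, coupling, fork, pulley_small below 0.3 rad/s and x of bearing_block in the frame of tray3 between -0.02 and 0.02 m and y of bearing_block in the frame of tray3 between -0.032 and -0.002 m and x of coupling in the frame of tray3 between -0.023 and 0.023 m and y of coupling in the frame of tray3 between -0.085 and -0.065 m and x of fork in the frame of tray2 between -0.018 and 0.018 m and y of fork in the frame of tray2 between 0.008 and 0.05 m and z of each of fork, pulley_small in the frame of tray2 below 0.0055 m and x of pulley_small in the frame of tray2 between -0.019 and 0.019 m and y of pulley_small in the frame of tray2 between -0.051 and -0.031 m and distance of each of bearing_ring, bracket from where it was at the start of the episode below 0.025 m); the robot touches nothing.
It fails at once if a spare part (bearing ring or corner bracket) was picked up or shoved away (distance of any of bearing_ring, bracket from where it was at the start of the episode above 0.04 m).
It also fails if it takes over 109 s, if anything falls off the work surface, if the arm or the gripper's body presses on something with over 40 N, if the wrist force passes 120 N, or if a joint passes its speed limit or range.

ROBOT

A 6-joint arm with a two-finger parallel gripper is mounted at the origin on the work surface. World frame = base frame: x ahead of the robot, y to its left, z up, the work surface at z = 0. Lengths are in m, angles in rad, forces in N, time in s.
With the tool pointing down it reaches from about 0.35 to 0.775 m from the base axis. Payload 7.3 kg.
Tool frame: the origin (TCP) lies at the very end of the fingers, on their centre line; the grasp point (between the pads) lies 19 mm behind it (robot.tcp_to_grasp is the distance from the TCP to the grasp point, in m); z points along the fingers, y is the direction in which the jaws open and shut (so a half turn about z gives the same grasp; the last joint's range is limited). The gripper opens to 92 mm and grips with 3 to 60 N. Pads are 19 mm wide; open, the fingers measure 130 mm over their backs; the gripper's body (75 mm by 190 mm) begins 47 mm behind the grasp point.
Start: joints at [1.148, 0.342, 1.524, -0, 1.275, -0.146], TCP at [0.143, 0.505, 0.227] pointing down, gripper open.
Joint ranges: [-2.53, 2.53], [-0.77, 2.02], [0.04, 2.7], [-1, 4.14], [0.28, 2.66], [-3.11, 3.11]. Speed limits (rad/s): [2.57, 2.57, 3.14, 3.14, 3.14, 3.14].

INTERFACE

Orientations are given as [roll, pitch, yaw] about the fixed x, y, z axes, in that order (R = Rz(yaw) Ry(pitch) Rx(roll)).
In Python, from cell import robot gives the robot as it stands.
- The arm moves only by the tool arm_command, never from a script. Its argument "motion" is a list that holds one entry, the list of rows, each a list of 7 numbers: the turn, a rotation vector about the tool's x, y, z in units of 90 degrees (1.0 is 90 degrees), then the shift along the tool's x, y, z in units of 30 cm (1.0 is 30 cm), then the opening, from -1 (shut) to 1 (fully open). In form: [[[wx, wy, wz, tx, ty, tz, grip], ...]]. A call has 1 to 8 rows; each row is the pose to reach, as a shift and turn from the pose commanded when the call began, along the tool's axes at that moment; what a row does not reach only later rows make up. A row lasts 1/10 s, in which the tool goes at most 50 mm and 8.59 degrees, less where a joint would pass 70% of its speed; a pose out of reach is approached as far as the arm can. A call with a number of a shift or a turn outside -1 to 1 is refused whole. A call with a gripper value outside its range is refused whole. The fingers move at their own pace and stop on an object; "grip_force" is the grip in N (left out, the last holds). Time passes only in rows, so rows that repeat a pose let the fingers close. It gives the time, the measured TCP pose, the force and the opening at its end, in the units of the state.
- robot.observe(): the state, without advancing time (a new reading comes with each control period).
- robot.read_camera(name): name is "scene" or "top" or "wrist"; returns a dict with "image" (420x560x3 uint8, red, green, blue), "z_map" (420x560 float32, m along the optical axis (not along the pixel's ray), 0 where there is no reading), "fov_y" (degrees; the focal length in pixels is half the picture's height over the tangent of half this angle, whatever the lens; pixels are square), "cx", "cy" (the principal point, pixels), "k1" (the pictures are not rectified: a ray, as slopes to the right and down, at radius r is drawn at 1 + k1 r^2 times it, then the intrinsics apply), "cam_to_world" (4x4, takes a point from camera to world coordinates). Camera axes: x right, y down, z forward; pixel columns grow to the right and rows downward; lengths in m; the calibration is good to about 2 mm. A picture is of the moment at which its call begins.
- robot.hand_in(): hands the job in, once; it reports no verdict.
The state is a dict: "time": time; "qpos": joint angles; "qvel": joint speeds; "joint_efforts": joint torques, N m; "tool_pos": TCP position; "tool_rot": TCP orientation; "contact_force": force on the tool from outside, world axes, zero at the start; "torque": the same for the moment, N m; "opening": finger opening in m.
Only numpy, scipy, OpenCV 4.12 (cv2) and the standard library are available. Lean on these libraries where they do the work, as an engineer would, in place of code of your own. Each camera call takes 0.05 s, during which the arm holds its last target.

## Working session

There is one attempt and no reset: what is moved stays moved. The work goes in short steps, Python scripts to look and compute and a tool call to move; the robot and the scene stay as the last step left them, time stands still between calls to the robot, and variables do not carry over. Pictures are saved under pics/ and viewed, and the job is handed in when it is done.

Besides the shell and the picture viewer there is one more tool, called after "Emit:" as a command line: name --argument value ..., lists and objects as JSON in quotes. arm_command: Moves the arm, as the interface text tells. Its arguments: {"type":"object","properties":{"motion":{"type":"array"},"grip_force":{"type":"number"}},"required":["motion"]}

```bash
mkdir -p pics; ls
python3 - <<'E'
from cell import robot
import cv2,numpy as np
s=robot.observe(); print(s)
for n in ["top","scene"]:
    c=robot.read_camera(n)
    cv2.imwrite(f"pics/{n}0.png",c["image"][:,:,::-1])
    np.savez(f"{n}0.npz",**c)
    print(n,c["fov_y"],c["cx"],c["cy"],c["k1"],c["cam_to_world"])
E
```

```text
pics
{'time': 0.0, 'qpos': array([ 1.14800674e+00,  3.42734976e-01,  1.52502096e+00, -2.53195825e-05,
        1.27540969e+00, -1.46002816e-01]), 'qvel': array([ 2.41925627e-05, -1.39022710e-04, -4.48095367e-05,  5.43223836e-04,
        3.55456517e-04, -4.42549515e-04]), 'joint_efforts': array([-3.94624039e-04, -4.31230259e+01, -2.44220066e+01,  7.17854965e-02,
        5.58582775e-02, -1.40252309e-04]), 'tool_pos': array([0.14328054, 0.50463966, 0.22603723]), 'tool_rot': array([-3.14003289e+00, -2.04890619e-04,  2.86481311e+00]), 'contact_force': array([ 0.0475154 , -0.37019809,  0.65769167]), 'torque': array([0.02433191, 0.02823355, 0.04876927]), 'opening': 0.09156468814563495}
top 50.718624797359006 285.99743587405726 209.91661080760116 -0.12277518080042639 [[-2.30139624e-02 -9.82823809e-01  1.83105754e-01  2.61061200e-01]
 [-9.99721647e-01  2.35760544e-02  8.93206326e-04 -1.43931978e-02]
 [-5.19477566e-03 -1.83034229e-01 -9.83092816e-01  1.17021960e+00]
 [ 0.00000000e+00  0.00000000e+00  0.00000000e+00  1.00000000e+00]]
scene 52.442598684633715 280.9254934519258 206.30633146045915 0.008503008304085305 [[ 0.47118987  0.70626404 -0.52836655  0.92141978]
 [ 0.88194583 -0.38561994  0.27105132 -0.23127693]
 [-0.01231487 -0.59370731 -0.80458683  0.72226222]
 [ 0.          0.          0.          1.        ]]
```

View pics/top0.png

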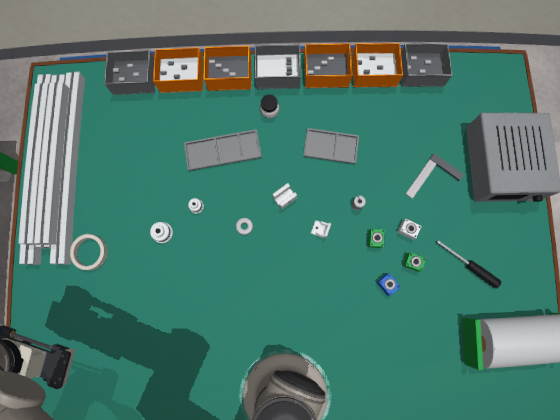

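View pics/scene0.png

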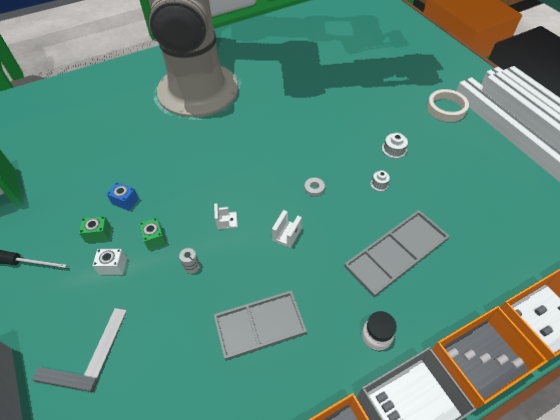

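The top view shows the large pulley at (161,232), small pulley (196,205), ring (244,226), fork (285,195), bracket (320,229) and coupling (359,202). tray3 is at (222,150) and tray2 at (331,146). 

There are four bearing-block candidates: aluminium (410,229), green (377,238), green (415,262) and blue (389,284). Only (410,229) is bare aluminium, so I'll confirm it in an enlarged crop.

```bash
cat > h.py <<'E'
import numpy as np,cv2
def intr(c):
    f=210/np.tan(np.radians(float(c["fov_y"]))/2)
    return f
def rays(c,uv):
    f=intr(c);uv=np.asarray(uv,float).reshape(-1,2)
    d=(uv-[float(c["cx"]),float(c["cy"])])/f
    u=d.copy()
    for _ in range(20):
        r2=(u**2).sum(1,keepdims=True); u=d/(1+float(c["k1"])*r2)
    return np.c_[u,np.ones(len(u))]
def onplane(c,uv,z):
    T=np.asarray(c["cam_to_world"]);d=rays(c,uv)@T[:3,:3].T;o=T[:3,3]
    return o+d*((z-o[2])/d[:,2])[:,None]
def cloud(c):
    v,u=np.mgrid[0:420,0:560]
    r=rays(c,np.c_[u.ravel(),v.ravel()])*np.asarray(c["z_map"]).reshape(-1,1)
    T=np.asarray(c["cam_to_world"])
    return (r@T[:3,:3].T+T[:3,3]).reshape(420,560,3)
def proj(c,P):
    T=np.asarray(c["cam_to_world"]);p=(np.asarray(P)-T[:3,3])@T[:3,:3]
    s=p[:,:2]/p[:,2:];s=s*(1+float(c["k1"])*(s**2).sum(1,keepdims=True))
    return s*intr(c)+[float(c["cx"]),float(c["cy"])]
E
python3 - <<'E'
from h import *
c=dict(np.load("top0.npz"));s=dict(np.load("scene0.npz"))
names=dict(pl=(161,232),ps=(196,205),ring=(244,226),fork=(285,195),brk=(320,229),cpl=(359,202),blk=(410,229),t3=(222,150),t2=(331,146))
for cam,cc in(("top",c),("scene",s)):
    W=cloud(cc);print(cam)
    for n,(u,v) in names.items():
        g=onplane(c,[(u,v)],.03)[0]
        m=(np.hypot(W[...,0]-g[0],W[...,1]-g[1])<(.14 if n[0]=='t' else .05))&(cc["z_map"]>0)
        P=W[m];bench=np.median(P[:,2]) 
        hi=P[P[:,2]>.008];zt=np.percentile(hi[:,2],95)
        top=hi[hi[:,2]>zt-.006]
        r=cv2.minAreaRect((hi[:,:2]*1000).astype(np.float32))
        rt=cv2.minAreaRect((top[:,:2]*1000).astype(np.float32))
        print(n,g.round(3),"bench",bench.round(4),"zt",zt.round(4),"top c",top.mean(0).round(4),len(hi),len(top),"rect",np.round(r[0],1),np.round(r[1],1),round(r[2],1),"top",np.round(rt[0],1),np.round(rt[1],1),round(rt[2],1))
im=c["image"]
cv2.imwrite("pics/a.png",cv2.resize(im[110:310,130:330],None,fx=3,fy=3,interpolation=cv2.INTER_CUBIC)[:,:,::-1])
cv2.imwrite("pics/b.png",cv2.resize(im[110:310,270:470],None,fx=3,fy=3,interpolation=cv2.INTER_CUBIC)[:,:,::-1])
E
```

```text
top
pl [0.422 0.316 0.03 ] bench 0.0021 zt 0.0417 top c [0.4256 0.3211 0.0403] 328 92 rect [425.3 321.2] [49.8 51.4] 28.1 top [426.3 321.6] [27.7 26. ] 86.2
ps [0.492 0.224 0.03 ] bench 0.0008 zt 0.0381 top c [0.4961 0.2291 0.0361] 143 46 rect [496.5 229.2] [33.2 31.8] 44.7 top [494.7 228.7] [20.5 18.5] 44.4
ring [0.433 0.097 0.03 ] bench 0.0006 zt 0.0174 top c [0.4373 0.0977 0.0141] 168 132 rect [437.6  97.5] [42.2 41.1] 44.4 top [437.3  97.1] [40.4 40.2] 87.2
fork [ 0.513 -0.012  0.03 ] bench 0.0014 zt 0.0453 top c [ 0.5131 -0.01    0.0432] 290 115 rect [508.5  -9.9] [50.  54.9] 36.2 top [513.9  -9.1] [40.3 49.8] 36.2
brk [ 0.421 -0.101  0.03 ] bench 0.0007 zt 0.0428 top c [ 0.4182 -0.117   0.0408] 98 22 rect [415.1 -99.9] [43.8 60.1] 84.1 top [ 418.5 -117.1] [ 4.9 32. ] 68.2
cpl [ 0.49  -0.206  0.03 ] bench 0.0007 zt 0.0488 top c [ 0.4903 -0.2035  0.0465] 139 93 rect [ 490.1 -203.4] [29.2 28.6] 13.8 top [ 490.5 -203.4] [26.  28.7] 87.1
blk [ 0.415 -0.337  0.03 ] bench 0.0012 zt 0.0402 top c [ 0.4175 -0.3359  0.037 ] 297 211 rect [ 417.1 -336.2] [47.9 38. ] 62.8 top [ 417.2 -336.6]
[... 1098 characters left out ...]
 68.8 top [ 419.3 -120.6] [ 4.9 37.1] 69.8
cpl [ 0.49  -0.206  0.03 ] bench -0.0017 zt 0.0455 top c [ 0.4913 -0.2065  0.0437] 335 193 rect [ 491.2 -206.6] [29.1 28.8] 25.3 top [ 491.1 -206.4] [29.1 28.4] 25.3
blk [ 0.415 -0.337  0.03 ] bench -0.0009 zt 0.0363 top c [ 0.4187 -0.3379  0.0342] 672 443 rect [ 417.8 -338.1] [48.  37.8] 62.0 top [ 417.2 -338.4] [47.4 37.2] 61.0
t3 [0.642 0.156 0.03 ] bench -0.0014 zt 0.0117 top c [0.6554 0.1489 0.0099] 751 751 rect [651.9 157.7] [ 82.5 207.7] 9.3 top [651.9 157.7] [ 82.5 207.7] 9.3
t2 [ 0.646 -0.139  0.03 ] bench -0.0016 zt 0.0118 top c [ 0.6571 -0.1463  0.0101] 688 688 rect [ 655.9 -142.6] [143.8  81.3] 80.0 top [ 655.9 -142.6] [143.8  81.3] 80.0
```

View pics/a.png

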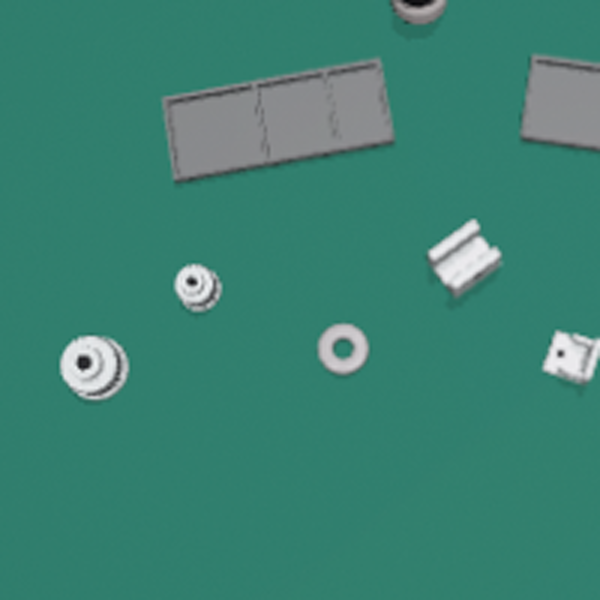

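View pics/b.png

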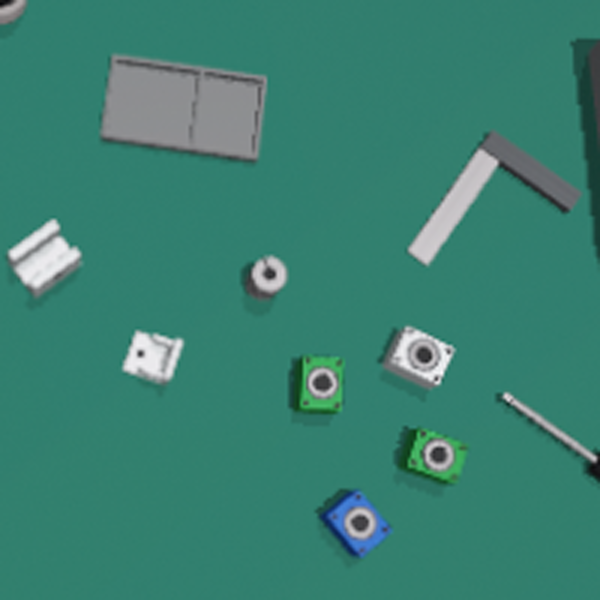

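The crop confirms the bare aluminium block at top-view pixel (410,229); the other three are green, green and blue. Next I'll refine the tray poses and list obstacle heights.

Run:
```python
from h import *
c=dict(np.load("top0.npz"));s=dict(np.load("scene0.npz"))
for n,g in(("t3",(.652,.158)),("t2",(.656,-.142))):
  for nm,cc in(("top",c),("scene",s)):
    im=cc["image"];hsv=cv2.cvtColor(im,cv2.COLOR_RGB2HSV)
    m=(hsv[...,1]<70).astype(np.uint8)
    nb,l,st,ce=cv2.connectedComponentsWithStats(m)
    u,v=proj(cc,[[*g,.005]])[0];k=l[int(v),int(u)]
    cnt=max(cv2.findContours((l==k).astype(np.uint8),0,cv2.CHAIN_APPROX_NONE)[0],key=cv2.contourArea)
    P=onplane(cc,cnt.reshape(-1,2),.012)[:,:2]*1000
    r=cv2.minAreaRect(P.astype(np.float32));print(n,nm,k,np.round(r[0],1),np.round(r[1],1),round(r[2],2))
for nm,cc in(("top",c),("scene",s)):
  W=cloud(cc);m=(cc["z_map"]>0)&(W[...,2]>.05)&(W[...,0]>.3)&(W[...,0]<1)&(abs(W[...,1])<.6)
  nb,l,st,ce=cv2.connectedComponentsWithStats(m.astype(np.uint8))
  for k in range(1,nb):
    if st[k,4]>15:
      P=W[l==k];print(nm,st[k,4],P.min(0).round(3),P.max(0).round(3))
W=cloud(s)
hsv=cv2.cvtColor(s["image"],cv2.COLOR_RGB2HSV)
```

```text
t3 top 64 [650.  158.3] [ 83.1 204.9] 9.09
t3 scene 37 [654.3 154.5] [ 82.3 208.4] 9.11
t2 top 65 [ 654.1 -140.6] [144.8  82.3] 80.05
t2 scene 54 [ 658.2 -142.4] [144.2  83.5] 79.96
top 484 [ 0.831 -0.202  0.05 ] [ 0.935 -0.075  0.074]
top 536 [ 0.83  -0.342  0.05 ] [ 0.936 -0.214  0.074]
top 551 [ 0.83  -0.482  0.05 ] [ 0.937 -0.353  0.075]
top 471 [ 0.831 -0.06   0.05 ] [0.937 0.063 0.075]
top 554 [0.83  0.218 0.05 ] [0.936 0.345 0.076]
top 505 [0.832 0.079 0.05 ] [0.935 0.205 0.075]
top 571 [0.83  0.356 0.05 ] [0.935 0.485 0.075]
top 222 [0.744 0.004 0.05 ] [0.79  0.048 0.061]
top 3043 [ 0.487 -0.6    0.05 ] [ 0.709 -0.525  0.117]
scene 26 [0.448 0.598 0.064] [0.48  0.6   0.076]
scene 26 [0.456 0.597 0.051] [0.488 0.6   0.064]
scene 334 [0.494 0.595 0.05 ] [0.623 0.6   0.083]
scene 2361 [0.834 0.077 0.05 ] [0.934 0.342 0.072]
scene 626 [0.746 0.003 0.05 ] [0.792 0.049 0.056]
scene 997 [ 0.834 -0.062  0.05 ] [0.935 0.064 0.071]
scene 204 [ 0.553 -0.53   0.05 ] [ 0.63  -0.528  0.071]
scene 322 [ 0.834 -0.151  0.05 ] [ 0.874 -0.076  0.071]
```

```bash
cat > go.py <<'E'
import sys,numpy as np
from scipy.spatial.transform import Rotation as R
from cell import robot
s=robot.observe()
def rel(p0,rot0,x,y,z,psi):
    R0=R.from_euler("xyz",rot0);Rt=R.from_euler("xyz",[np.pi,0,np.radians(psi)])
    return (R0.inv()*Rt).as_rotvec()/(np.pi/2),R0.inv().apply(np.array([x,y,z])-p0)/.3
print("t",s["time"],s["tool_pos"].round(4),s["tool_rot"].round(3),"op",round(s["opening"],4),"F",s["contact_force"].round(1))
for a in sys.argv[1:]:
    w,t=rel(s["tool_pos"],s["tool_rot"],*map(float,a.split(",")))
    print(a,"w",w.round(3),"t",t.round(3))
E
python3 go.py .4265,.3213,.1,99.1
```

```text
t 0.1 [0.1433 0.5047 0.2261] [-3.14  -0.     2.865] op 0.0918 F [-0.7 -0.1  0.3]
.4265,.3213,.1,99.1 w [-0.001  0.     0.723] t [-1.075 -0.33   0.421]
```

Emit:
arm_command --motion '[[[0, 0, 0.72, -0.95, -0.29, 0.37, 0.9], [0, 0, 0.72, -0.95, -0.29, 0.37, 0.9], [0, 0, 0.72, -0.95, -0.29, 0.37, 0.9], [0, 0, 0.72, -0.95, -0.29, 0.37, 0.9], [0, 0, 0.72, -0.95, -0.29, 0.37, 0.9], [0, 0, 0.72, -0.95, -0.29, 0.37, 0.9], [0, 0, 0.72, -0.95, -0.29, 0.37, 0.9], [0, 0, 0.72, -0.95, -0.29, 0.37, 0.9]]]' --grip_force 20

```text
time: 0.9
tool_pos: [0.3955, 0.3412, 0.114]
tool_rot: [-3.139, 0.001, 1.725]
contact_force: [-1.1, 0.6, 0.3]
opening: 0.0873
```

```bash
python3 go.py .4265,.3213,.1,99.1
python3 - <<'E'
from cell import robot
import cv2,numpy as np
from h import *
c=robot.read_camera("wrist");cv2.imwrite("pics/w1.png",c["image"][:,:,::-1]);np.savez("w1.npz",**c)
print(proj(c,[[.4265,.3213,.04]]),c["cam_to_world"])
E
```

```text
t 0.9 [0.3955 0.3412 0.114 ] [-3.139e+00  1.000e-03  1.725e+00] op 0.0873 F [-1.1  0.6  0.3]
.4265,.3213,.1,99.1 w [-0.001  0.001 -0.003] t [-0.081  0.092  0.047]
[[315.9401165  245.23694146]] [[ 0.98817405  0.14910792  0.03576137  0.3861133 ]
 [ 0.15331933 -0.95733784 -0.24494377  0.40653048]
 [-0.00228735  0.24752999 -0.96887753  0.27398099]
 [ 0.          0.          0.          1.        ]]
```

View pics/w1.png

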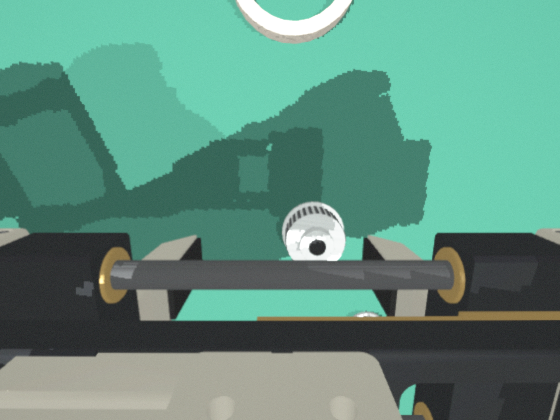

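The wrist view shows the hub hole at (317,247) against a prediction of (316,245), so the fixes agree within about 1 mm. Next I'll descend and grip.

Emit:
arm_command --motion '[[[0, 0, 0, -0.081, 0.092, 0.05, 0.8], [0, 0, 0, -0.081, 0.092, 0.1, 0.8], [0, 0, 0, -0.081, 0.092, 0.2, 0.8], [0, 0, 0, -0.081, 0.092, 0.3, 0.8], [0, 0, 0, -0.081, 0.092, 0.34, 0.8], [0, 0, 0, -0.081, 0.092, 0.34, 0.8], [0, 0, 0, -0.081, 0.092, 0.34, -0.5], [0, 0, 0, -0.081, 0.092, 0.34, -0.5]]]' --grip_force 20

```text
time: 1.75
tool_pos: [0.4258, 0.3246, 0.0152]
tool_rot: [3.139, -0.001, 1.734]
contact_force: [-0.4, -0.1, 0.0]
opening: 0.0707
```

Emit:
arm_command --motion '[[[0, 0, 0, 0, 0, 0, -0.5], [0, 0, 0, 0, 0, 0, -0.5], [0, 0, 0, 0, 0, 0, -0.5], [0, 0, 0, 0, 0, 0, -0.5]]]'

```text
time: 2.15
tool_pos: [0.4254, 0.3242, 0.0143]
tool_rot: [3.14, -0.0, 1.734]
contact_force: [-0.7, 0.1, 4.2]
opening: 0.0484
```

```bash
python3 go.py .6423,.2143,.15,99.1
```

```text
t 2.15 [0.4254 0.3242 0.0143] [ 3.14  -0.     1.734] op 0.0484 F [-0.7  0.1  4.2]
.6423,.2143,.15,99.1 w [ 0.001 -0.     0.003] t [-0.479  0.655 -0.452]
```

Emit:
arm_command --motion '[[[0, 0, 0, 0, 0, -0.15, -0.5], [0, 0, 0, 0, 0, -0.3, -0.5], [0, 0, 0, -0.1, 0.12, -0.35, -0.5], [0, 0, 0, -0.19, 0.25, -0.35, -0.5], [0, 0, 0, -0.28, 0.38, -0.35, -0.5], [0, 0, 0, -0.38, 0.5, -0.35, -0.5], [0, 0, 0, -0.46, 0.62, -0.35, -0.5], [0, 0, 0, -0.47, 0.656, -0.35, -0.5]]]'

```text
time: 2.95
tool_pos: [0.6455, 0.2132, 0.1178]
tool_rot: [3.141, 0.001, 1.73]
contact_force: [0.3, 0.7, -2.2]
opening: 0.0482
```

Emit:
arm_command --motion '[[[0, 0, 0, 0, 0, 0, -0.5], [0, 0, 0, 0, 0, 0, -0.5], [0, 0, 0, 0, 0, 0, -0.5]]]'

```text
time: 3.25
tool_pos: [0.6407, 0.2175, 0.1185]
tool_rot: [-3.14, -0.0, 1.735]
contact_force: [0.2, -0.1, -1.5]
opening: 0.0484
```

```bash
python3 go.py .6425,.217,.0185,99.1;  python3 - <<'E'
from cell import robot
import cv2,numpy as np
for n in ["scene","wrist"]:
    c=robot.read_camera(n);cv2.imwrite(f"pics/{n}2.png",c["image"][:,:,::-1])
E
```

```text
t 3.25 [0.6407 0.2175 0.1185] [-3.14  -0.     1.735] op 0.0484 F [ 0.2 -0.1 -1.5]
.6425,.217,.0185,99.1 w [-0.001 -0.     0.003] t [-0.003  0.006  0.333]
```

View pics/scene2.png

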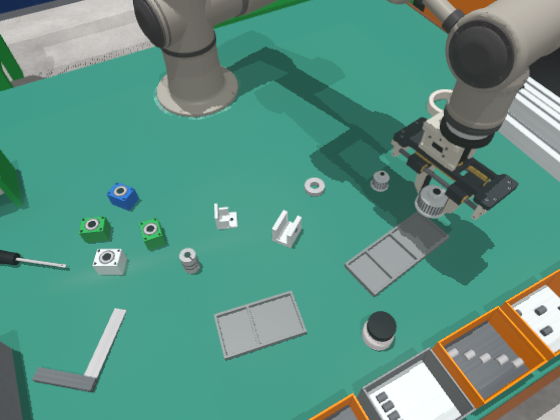

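View pics/wrist2.png

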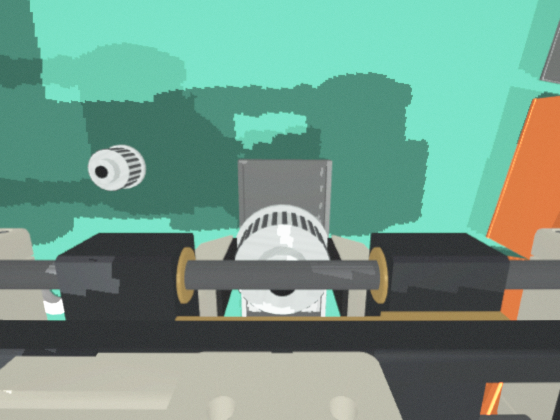

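The scene view shows the pulley held upright at (432,202) over the wide end of tray3. The wrist view shows it centred across the tray. Lowering it.

Emit:
arm_command --motion '[[[0, 0, 0, -0.003, 0.005, 0.1, -0.5], [0, 0, 0, -0.003, 0.005, 0.2, -0.5], [0, 0, 0, -0.003, 0.005, 0.28, -0.5], [0, 0, 0, -0.003, 0.005, 0.31, -0.5], [0, 0, 0, -0.003, 0.005, 0.325, -0.5], [0, 0, 0, -0.003, 0.005, 0.333, -0.5], [0, 0, 0, -0.003, 0.005, 0.333, -0.5], [0, 0, 0, -0.003, 0.005, 0.333, -0.5]]]'

```text
time: 4.15
tool_pos: [0.6444, 0.2163, 0.0201]
tool_rot: [3.139, -0.0, 1.734]
contact_force: [-0.6, -0.6, -1.9]
opening: 0.0481
```

Emit:
arm_command --motion '[[[0, 0, 0, 0, 0, 0.004, -0.5], [0, 0, 0, 0, 0, 0.007, -0.5], [0, 0, 0, 0, 0, 0.007, -0.5]]]'

```text
time: 4.45
tool_pos: [0.644, 0.2162, 0.0174]
tool_rot: [3.141, -0.0, 1.734]
contact_force: [-1.0, 0.2, 3.1]
opening: 0.0485
```

Contact with the floor at the expected height. Release and retreat.

Emit:
arm_command --motion '[[[0, 0, 0, 0, 0, 0, 0.45], [0, 0, 0, 0, 0, 0, 0.45], [0, 0, 0, 0, 0, 0, 0.45], [0, 0, 0, 0, 0, -0.1, 0.45], [0, 0, 0, 0, 0, -0.25, 0.45], [0, 0, 0, 0, 0, -0.33, 0.45], [0, 0, 0, 0, 0, -0.33, 0.45], [0, 0, 0, 0, 0, -0.33, 0.45]]]'

```text
time: 5.25
tool_pos: [0.6437, 0.2162, 0.1159]
tool_rot: [3.141, -0.0, 1.734]
contact_force: [-1.2, 0.3, -0.6]
opening: 0.0665
```

```bash
python3 go.py .4956,.2278,.1,80
python3 - <<'E'
from cell import robot
import cv2,numpy as np
c=robot.read_camera("scene");cv2.imwrite("pics/s3.png",cv2.resize(c["image"][100:310,250:530,::-1],None,fx=2.5,fy=2.5))
E
```

```text
t 5.25 [0.6437 0.2162 0.1159] [ 3.141 -0.     1.734] op 0.0665 F [-1.2  0.3 -0.6]
.4956,.2278,.1,80 w [ 0.    -0.     0.215] t [ 0.118 -0.481  0.053]
```

View pics/s3.png

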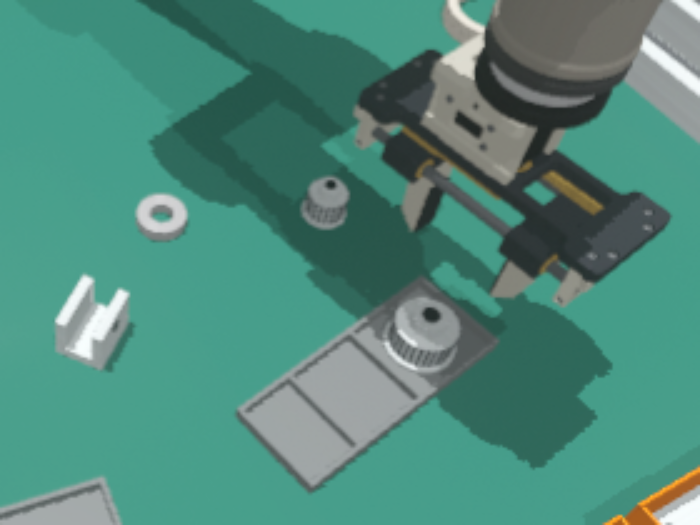

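The large pulley stands upright inside the wide compartment, at (425,330) in the crop. Next is the small pulley.

Emit:
arm_command --motion '[[[0, 0, 0.05, 0.03, -0.1, 0, 0.45], [0, 0, 0.1, 0.06, -0.24, 0, 0.45], [0, 0, 0.15, 0.09, -0.36, 0, 0.45], [0, 0, 0.2, 0.11, -0.46, 0, 0.45], [0, 0, 0.215, 0.118, -0.481, 0, 0.45], [0, 0, 0.215, 0.118, -0.481, 0, 0.45], [0, 0, 0.215, 0.118, -0.481, 0, 0.45], [0, 0, 0.215, 0.118, -0.481, 0, 0.45]]]'

```text
time: 6.1
tool_pos: [0.4967, 0.2275, 0.1153]
tool_rot: [3.141, -0.0, 1.396]
contact_force: [0.0, 0.6, -0.4]
opening: 0.0667
```

```bash
python3 go.py .4956,.2278,.012,80
```

```text
t 6.1 [0.4967 0.2275 0.1153] [ 3.141 -0.     1.396] op 0.0667 F [ 0.   0.6 -0.4]
.4956,.2278,.012,80 w [ 0. -0.  0.] t [ 0.    -0.004  0.344]
```

Emit:
arm_command --motion '[[[0, 0, 0, 0, -0.004, 0.12, 0.45], [0, 0, 0, 0, -0.004, 0.24, 0.45], [0, 0, 0, 0, -0.004, 0.32, 0.45], [0, 0, 0, 0, -0.004, 0.344, 0.45], [0, 0, 0, 0, -0.004, 0.344, 0.45], [0, 0, 0, 0, -0.004, 0.344, -0.7], [0, 0, 0, 0, -0.004, 0.344, -0.7], [0, 0, 0, 0, -0.004, 0.344, -0.7]]]'

```text
time: 6.9
tool_pos: [0.4952, 0.2281, 0.0138]
tool_rot: [3.139, -0.001, 1.396]
contact_force: [-1.0, -0.0, -0.4]
opening: 0.0471
```

Emit:
arm_command --motion '[[[0, 0, 0, 0, 0, 0, -0.7], [0, 0, 0, 0, 0, 0, -0.7], [0, 0, 0, 0, 0, 0, -0.7]]]'

```text
time: 7.2
tool_pos: [0.4948, 0.228, 0.0131]
tool_rot: [3.141, -0.001, 1.396]
contact_force: [0.4, 0.7, 4.1]
opening: 0.0322
```

```bash
python3 go.py .6489,-.1822,.118,80
```

```text
t 7.2 [0.4948 0.228  0.0131] [ 3.141e+00 -1.000e-03  1.396e+00] op 0.0322 F [0.4 0.7 4.1]
.6489,-.1822,.118,80 w [ 0.001 -0.    -0.   ] t [-1.257  0.744 -0.35 ]
```

Emit:
arm_command --motion '[[[0, 0, 0, 0, 0, -0.15, -0.7], [0, 0, 0, 0, 0, -0.3, -0.7], [0, 0, 0, -0.1, 0.06, -0.36, -0.7], [0, 0, 0, -0.24, 0.14, -0.36, -0.7], [0, 0, 0, -0.38, 0.22, -0.36, -0.7], [0, 0, 0, -0.52, 0.3, -0.36, -0.7], [0, 0, 0, -0.66, 0.38, -0.36, -0.7], [0, 0, 0, -0.8, 0.46, -0.36, -0.7]]]'

```text
time: 8.0
tool_pos: [0.5887, -0.0343, 0.1204]
tool_rot: [-3.141, -0.0, 1.396]
contact_force: [0.7, -0.3, -0.7]
opening: 0.032
```

Emit:
arm_command --motion '[[[0, 0, 0, -0.12, 0.08, 0, -0.7], [0, 0, 0, -0.24, 0.15, 0, -0.7], [0, 0, 0, -0.34, 0.21, 0, -0.7], [0, 0, 0, -0.42, 0.26, 0, -0.7], [0, 0, 0, -0.457, 0.284, 0, -0.7], [0, 0, 0, -0.457, 0.284, 0, -0.7], [0, 0, 0, -0.457, 0.284, 0, -0.7], [0, 0, 0, -0.457, 0.284, 0, -0.7]]]'

```text
time: 8.8
tool_pos: [0.6483, -0.1805, 0.1205]
tool_rot: [-3.141, -0.001, 1.398]
contact_force: [0.1, 0.2, -0.0]
opening: 0.0322
```

```bash
python3 go.py .6489,-.1822,.0165,80
```

```text
t 8.8 [ 0.6483 -0.1805  0.1205] [-3.141e+00 -1.000e-03  1.398e+00] op 0.0322 F [ 0.1  0.2 -0. ]
.6489,-.1822,.0165,80 w [-0.001 -0.     0.001] t [-0.005  0.003  0.347]
```

Emit:
arm_command --motion '[[[0, 0, 0, -0.005, 0.003, 0.12, -0.7], [0, 0, 0, -0.005, 0.003, 0.24, -0.7], [0, 0, 0, -0.005, 0.003, 0.3, -0.7], [0, 0, 0, -0.005, 0.003, 0.33, -0.7], [0, 0, 0, -0.005, 0.003, 0.345, -0.7], [0, 0, 0, -0.005, 0.003, 0.349, -0.7], [0, 0, 0, -0.005, 0.003, 0.349, -0.7], [0, 0, 0, -0.005, 0.003, 0.349, -0.7]]]'

```text
time: 9.6
tool_pos: [0.65, -0.1841, 0.0171]
tool_rot: [3.14, 0.0, 1.396]
contact_force: [0.7, 0.6, -1.3]
opening: 0.0324
```

Emit:
arm_command --motion '[[[0, 0, 0, 0, 0, 0.002, -0.7], [0, 0, 0, 0, 0, 0.003, -0.7], [0, 0, 0, 0, 0, 0.003, -0.7]]]'

```text
time: 9.9
tool_pos: [0.6498, -0.1842, 0.0161]
tool_rot: [3.14, 0.0, 1.396]
contact_force: [-0.7, 0.7, 5.9]
opening: 0.0321
```

Emit:
arm_command --motion '[[[0, 0, 0, 0, 0, 0, 0.2], [0, 0, 0, 0, 0, 0, 0.2], [0, 0, 0, 0, 0, 0, 0.2], [0, 0, 0, 0, 0, -0.1, 0.2], [0, 0, 0, 0, 0, -0.25, 0.2], [0, 0, 0, 0, 0, -0.34, 0.2], [0, 0, 0, 0, 0, -0.34, 0.2], [0, 0, 0, 0, 0, -0.34, 0.2]]]'

```text
time: 10.7
tool_pos: [0.6493, -0.1839, 0.1171]
tool_rot: [3.141, 0.0, 1.396]
contact_force: [0.3, 0.0, -1.8]
opening: 0.0552
```

```bash
python3 go.py .491,-.205,.116,99.1
python3 - <<'E'
from cell import robot
import cv2,numpy as np
c=robot.read_camera("scene");cv2.imwrite("pics/s4.png",cv2.resize(c["image"][170:380,100:380,::-1],None,fx=2.5,fy=2.5))
E
```

```text
t 10.7 [ 0.6493 -0.1839  0.1171] [3.141 0.    1.396] op 0.0552 F [ 0.3  0.  -1.8]
.491,-.205,.116,99.1 w [ 0.     0.    -0.212] t [-0.161 -0.508  0.003]
```

View pics/s4.png

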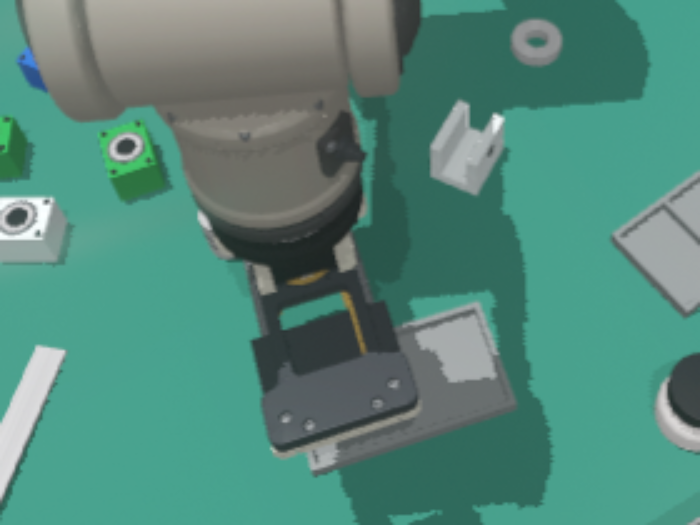

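The gripper hides the small pulley here, so I'll check it later. Next is the coupling.

Emit:
arm_command --motion '[[[0, 0, -0.05, -0.03, -0.12, 0, 0.3], [0, 0, -0.1, -0.07, -0.25, 0, 0.3], [0, 0, -0.15, -0.11, -0.37, 0, 0.3], [0, 0, -0.2, -0.15, -0.47, 0, 0.3], [0, 0, -0.212, -0.161, -0.508, 0, 0.3], [0, 0, -0.212, -0.161, -0.508, 0, 0.3], [0, 0, -0.212, -0.161, -0.508, 0, 0.3], [0, 0, -0.212, -0.161, -0.508, 0, 0.3]]]'

```text
time: 11.55
tool_pos: [0.4915, -0.2049, 0.1163]
tool_rot: [-3.141, -0.0, 1.729]
contact_force: [-0.3, 0.1, -0.1]
opening: 0.0594
```

```bash
python3 go.py .491,-.205,.015,99.1
```

```text
t 11.55 [ 0.4915 -0.2049  0.1163] [-3.141 -0.     1.729] op 0.0594 F [-0.3  0.1 -0.1]
.491,-.205,.015,99.1 w [-0. -0. -0.] t [-0.    -0.002  0.338]
```

Emit:
arm_command --motion '[[[0, 0, 0, 0, 0, 0.12, 0.3], [0, 0, 0, 0, 0, 0.24, 0.3], [0, 0, 0, 0, 0, 0.31, 0.3], [0, 0, 0, 0, 0, 0.338, 0.3], [0, 0, 0, 0, 0, 0.338, 0.3], [0, 0, 0, 0, 0, 0.338, -0.8], [0, 0, 0, 0, 0, 0.338, -0.8], [0, 0, 0, 0, 0, 0.338, -0.8]]]'

```text
time: 12.35
tool_pos: [0.4915, -0.2053, 0.0166]
tool_rot: [3.14, 0.001, 1.729]
contact_force: [-0.3, 0.5, 0.5]
opening: 0.0404
```

Emit:
arm_command --motion '[[[0, 0, 0, 0, 0, 0, -0.8], [0, 0, 0, 0, 0, 0, -0.8], [0, 0, 0, 0, 0, 0, -0.8]]]'

```text
time: 12.65
tool_pos: [0.4912, -0.2052, 0.0162]
tool_rot: [3.141, 0.001, 1.729]
contact_force: [-0.9, 1.1, 5.0]
opening: 0.0298
```

```bash
python3 go.py .6634,.0829,.118,99.1
```

```text
t 12.65 [ 0.4912 -0.2052  0.0162] [3.141e+00 1.000e-03 1.729e+00] op 0.0298 F [-0.9  1.1  5. ]
.6634,.0829,.118,99.1 w [ 0.001  0.    -0.   ] t [ 0.858  0.719 -0.339]
```

Emit:
arm_command --motion '[[[0, 0, 0, 0, 0, -0.15, -0.8], [0, 0, 0, 0, 0, -0.3, -0.8], [0, 0, 0, 0.1, 0.08, -0.36, -0.8], [0, 0, 0, 0.22, 0.18, -0.36, -0.8], [0, 0, 0, 0.34, 0.28, -0.36, -0.8], [0, 0, 0, 0.46, 0.38, -0.36, -0.8], [0, 0, 0, 0.58, 0.48, -0.36, -0.8], [0, 0, 0, 0.66, 0.56, -0.36, -0.8]]]'

```text
time: 13.45
tool_pos: [0.6261, 0.0199, 0.1232]
tool_rot: [-3.141, -0.001, 1.731]
contact_force: [-0.3, 0.1, -0.2]
opening: 0.0296
```

Emit:
arm_command --motion '[[[0, 0, 0, 0.1, 0.08, 0, -0.8], [0, 0, 0, 0.17, 0.14, 0, -0.8], [0, 0, 0, 0.198, 0.159, 0, -0.8], [0, 0, 0, 0.198, 0.159, 0, -0.8], [0, 0, 0, 0.198, 0.159, 0, -0.8], [0, 0, 0, 0.198, 0.159, 0, -0.8], [0, 0, 0, 0.198, 0.159, 0, -0.8]]]'

```text
time: 14.15
tool_pos: [0.663, 0.0818, 0.1238]
tool_rot: [-3.142, 0.0, 1.727]
contact_force: [0.7, -0.3, -0.7]
opening: 0.0294
```

```bash
python3 go.py .6634,.0829,.019,99.1
python3 - <<'E'
from cell import robot
import cv2,numpy as np
c=robot.read_camera("scene");cv2.imwrite("pics/s5.png",c["image"][:,:,::-1])
E
```

```text
t 14.15 [0.663  0.0818 0.1238] [-3.142  0.     1.727] op 0.0294 F [ 0.7 -0.3 -0.7]
.6634,.0829,.019,99.1 w [-0.     0.    -0.001] t [0.003 0.002 0.349]
```

View pics/s5.png

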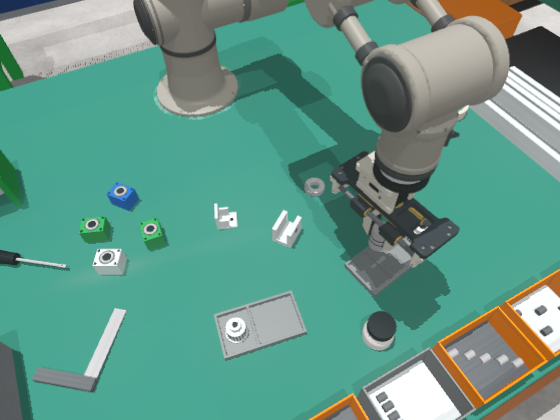

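The small pulley stands in tray2's narrow compartment at (236,329). The coupling is held over tray3's narrow end, so I'll lower it.

Emit:
arm_command --motion '[[[0, 0, 0, 0.003, 0.002, 0.12, -0.8], [0, 0, 0, 0.003, 0.002, 0.24, -0.8], [0, 0, 0, 0.003, 0.002, 0.3, -0.8], [0, 0, 0, 0.003, 0.002, 0.33, -0.8], [0, 0, 0, 0.003, 0.002, 0.346, -0.8], [0, 0, 0, 0.003, 0.002, 0.35, -0.8], [0, 0, 0, 0.003, 0.002, 0.35, -0.8], [0, 0, 0, 0.003, 0.002, 0.35, -0.8]]]'

```text
time: 15.0
tool_pos: [0.6643, 0.0842, 0.0197]
tool_rot: [3.14, 0.0, 1.729]
contact_force: [-0.5, 0.6, -0.4]
opening: 0.0295
```

Emit:
arm_command --motion '[[[0, 0, 0, 0, 0, 0.002, -0.8], [0, 0, 0, 0, 0, 0.003, -0.8], [0, 0, 0, 0, 0, 0.003, -0.8]]]'

```text
time: 15.3
tool_pos: [0.6643, 0.0842, 0.0192]
tool_rot: [3.14, 0.0, 1.729]
contact_force: [-1.7, 0.5, 6.1]
opening: 0.0294
```

Emit:
arm_command --motion '[[[0, 0, 0, 0, 0, 0, 0.2], [0, 0, 0, 0, 0, 0, 0.2], [0, 0, 0, 0, 0, 0, 0.2], [0, 0, 0, 0, 0, -0.1, 0.2], [0, 0, 0, 0, 0, -0.25, 0.2], [0, 0, 0, 0, 0, -0.38, 0.2], [0, 0, 0, 0, 0, -0.38, 0.2], [0, 0, 0, 0, 0, -0.38, 0.2]]]'

```text
time: 16.1
tool_pos: [0.6641, 0.0842, 0.1326]
tool_rot: [3.14, 0.0, 1.729]
contact_force: [-0.7, 0.0, -0.8]
opening: 0.0551
```

```bash
python3 go.py .514,-.0105,.128,125.5
```

```text
t 16.1 [0.6641 0.0842 0.1326] [3.14  0.    1.729] op 0.0551 F [-0.7  0.  -0.8]
.514,-.0105,.128,125.5 w [ 0.001  0.    -0.294] t [-0.233 -0.544  0.014]
```

Emit:
arm_command --motion '[[[0, 0, -0.06, -0.05, -0.12, 0, 0.45], [0, 0, -0.14, -0.1, -0.25, 0, 0.45], [0, 0, -0.2, -0.16, -0.38, 0, 0.45], [0, 0, -0.27, -0.21, -0.5, 0, 0.45], [0, 0, -0.294, -0.233, -0.544, 0, 0.45], [0, 0, -0.294, -0.233, -0.544, 0, 0.45], [0, 0, -0.294, -0.233, -0.544, 0, 0.45], [0, 0, -0.294, -0.233, -0.544, 0, 0.45]]]'

```text
time: 16.9
tool_pos: [0.5142, -0.0101, 0.131]
tool_rot: [-3.141, -0.001, 2.191]
contact_force: [0.3, -0.7, -0.3]
opening: 0.0665
```

```bash
python3 go.py .514,-.0105,.014,125.5
```

```text
t 16.9 [ 0.5142 -0.0101  0.131 ] [-3.141e+00 -1.000e-03  2.191e+00] op 0.0665 F [ 0.3 -0.7 -0.3]
.514,-.0105,.014,125.5 w [-0. -0.  0.] t [-0.001 -0.001  0.39 ]
```

Emit:
arm_command --motion '[[[0, 0, 0, 0, 0, 0.12, 0.45], [0, 0, 0, 0, 0, 0.24, 0.45], [0, 0, 0, 0, 0, 0.35, 0.45], [0, 0, 0, 0, 0, 0.388, 0.45], [0, 0, 0, 0, 0, 0.388, 0.45], [0, 0, 0, 0, 0, 0.388, 0.45], [0, 0, 0, 0, 0, 0.388, -0.5], [0, 0, 0, 0, 0, 0.388, -0.5]]]'

```text
time: 17.7
tool_pos: [0.5146, -0.0107, 0.0166]
tool_rot: [3.14, 0.002, 2.191]
contact_force: [-0.7, 0.6, -0.6]
opening: 0.0548
```

Emit:
arm_command --motion '[[[0, 0, 0, 0, 0, 0, -0.5], [0, 0, 0, 0, 0, 0, -0.5], [0, 0, 0, 0, 0, 0, -0.5], [0, 0, 0, 0, 0, 0, -0.5]]]'

```text
time: 18.1
tool_pos: [0.5139, -0.0107, 0.0158]
tool_rot: [3.141, 0.001, 2.191]
contact_force: [-1.6, 0.8, 6.2]
opening: 0.04
```

```bash
python3 go.py .661,-.1132,.128,80
```

```text
t 18.1 [ 0.5139 -0.0107  0.0158] [3.141e+00 1.000e-03 2.191e+00] op 0.04 F [-1.6  0.8  6.2]
.661,-.1132,.128,80 w [0.001 0.    0.506] t [-0.563  0.201 -0.373]
```

Emit:
arm_command --motion '[[[0, 0, 0, 0, 0, -0.15, -0.5], [0, 0, 0, 0, 0, -0.3, -0.5], [0, 0, 0.08, -0.1, 0.04, -0.37, -0.5], [0, 0, 0.16, -0.22, 0.08, -0.37, -0.5], [0, 0, 0.25, -0.34, 0.12, -0.37, -0.5], [0, 0, 0.34, -0.46, 0.16, -0.37, -0.5], [0, 0, 0.42, -0.54, 0.19, -0.37, -0.5], [0, 0, 0.5, -0.563, 0.201, -0.37, -0.5]]]'

```text
time: 18.9
tool_pos: [0.6621, -0.115, 0.1251]
tool_rot: [3.142, 0.0, 1.399]
contact_force: [-0.5, 0.8, -0.8]
opening: 0.0402
```

Emit:
arm_command --motion '[[[0, 0, 0, 0, 0, 0, -0.5], [0, 0, 0, 0, 0, 0, -0.5], [0, 0, 0, 0, 0, 0, -0.5]]]'

```text
time: 19.2
tool_pos: [0.6601, -0.1124, 0.1261]
tool_rot: [-3.141, -0.0, 1.408]
contact_force: [-0.9, -0.2, -0.9]
opening: 0.0394
```

```bash
python3 go.py .661,-.1132,.0185,80
```

```text
t 19.2 [ 0.6601 -0.1124  0.1261] [-3.141 -0.     1.408] op 0.0394 F [-0.9 -0.2 -0.9]
.661,-.1132,.0185,80 w [-0.001 -0.     0.008] t [-0.002  0.004  0.359]
```

Emit:
arm_command --motion '[[[0, 0, 0.008, -0.002, 0.002, 0.12, -0.5], [0, 0, 0.008, -0.002, 0.002, 0.24, -0.5], [0, 0, 0.008, -0.002, 0.002, 0.31, -0.5], [0, 0, 0.008, -0.002, 0.002, 0.34, -0.5], [0, 0, 0.008, -0.002, 0.002, 0.355, -0.5], [0, 0, 0.008, -0.002, 0.002, 0.36, -0.5], [0, 0, 0.008, -0.002, 0.002, 0.36, -0.5], [0, 0, 0.008, -0.002, 0.002, 0.36, -0.5]]]'

```text
time: 20.0
tool_pos: [0.662, -0.1138, 0.0196]
tool_rot: [3.139, 0.0, 1.393]
contact_force: [0.1, -0.1, -1.2]
opening: 0.0397
```

Emit:
arm_command --motion '[[[0, 0, 0, 0, 0, 0.001, -0.5], [0, 0, 0, 0, 0, 0.002, -0.5], [0, 0, 0, 0, 0, 0.002, -0.5]]]'

```text
time: 20.3
tool_pos: [0.6618, -0.1138, 0.0189]
tool_rot: [3.14, 0.0, 1.393]
contact_force: [-1.3, 0.4, 6.0]
opening: 0.0394
```

Emit:
arm_command --motion '[[[0, 0, 0, 0, 0, 0, 0.3], [0, 0, 0, 0, 0, 0, 0.3], [0, 0, 0, 0, 0, 0, 0.3], [0, 0, 0, 0, 0, -0.1, 0.3], [0, 0, 0, 0, 0, -0.25, 0.3], [0, 0, 0, 0, 0, -0.36, 0.3], [0, 0, 0, 0, 0, -0.36, 0.3], [0, 0, 0, 0, 0, -0.36, 0.3]]]'

```text
time: 21.1
tool_pos: [0.6615, -0.1137, 0.1262]
tool_rot: [3.14, 0.0, 1.393]
contact_force: [-0.4, -0.1, -1.1]
opening: 0.0595
```

```bash
python3 go.py .4172,-.3372,.126,62.5
```

```text
t 21.1 [ 0.6615 -0.1137  0.1262] [3.14  0.    1.393] op 0.0595 F [-0.4 -0.1 -1.1]
.4172,-.3372,.126,62.5 w [ 0.001 -0.     0.192] t [-0.877 -0.67  -0.   ]
```

Emit:
arm_command --motion '[[[0, 0, 0.04, -0.11, -0.09, 0, 0.3], [0, 0, 0.08, -0.23, -0.18, 0, 0.3], [0, 0, 0.12, -0.35, -0.27, 0, 0.3], [0, 0, 0.16, -0.47, -0.36, 0, 0.3], [0, 0, 0.192, -0.59, -0.45, 0, 0.3], [0, 0, 0.192, -0.71, -0.54, 0, 0.3], [0, 0, 0.192, -0.82, -0.63, 0, 0.3], [0, 0, 0.192, -0.877, -0.67, 0, 0.3]]]'

```text
time: 21.9
tool_pos: [0.4135, -0.338, 0.1237]
tool_rot: [-3.137, -0.001, 1.089]
contact_force: [1.3, -0.1, -0.3]
opening: 0.06
```

Emit:
arm_command --motion '[[[0, 0, 0, 0, 0, 0, 0.3], [0, 0, 0, 0, 0, 0, 0.3], [0, 0, 0, 0, 0, 0, 0.3]]]'

```text
time: 22.2
tool_pos: [0.4173, -0.3361, 0.1248]
tool_rot: [-3.14, -0.001, 1.092]
contact_force: [1.1, 0.0, 0.6]
opening: 0.0601
```

```bash
python3 go.py .4172,-.3372,.013,62.5;python3 - <<'E'
from cell import robot
import cv2,numpy as np
c=robot.read_camera("wrist");cv2.imwrite("pics/w6.png",c["image"][:,:,::-1])
c=robot.read_camera("scene");cv2.imwrite("pics/s6.png",c["image"][:,:,::-1])
E
```

```text
t 22.2 [ 0.4173 -0.3361  0.1248] [-3.140e+00 -1.000e-03  1.092e+00] op 0.0601 F [1.1 0.  0.6]
.4172,-.3372,.013,62.5 w [-0.001 -0.001  0.001] t [-0.004  0.002  0.373]
```

View pics/w6.png

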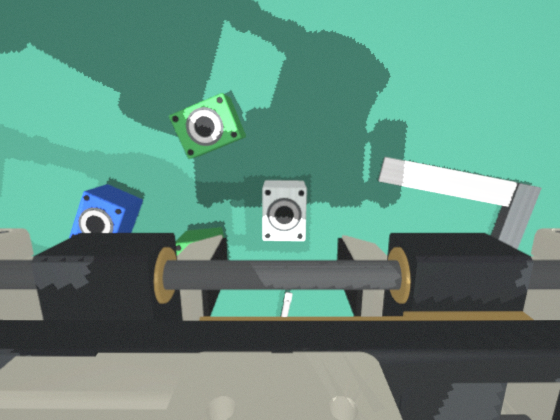

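View pics/s6.png

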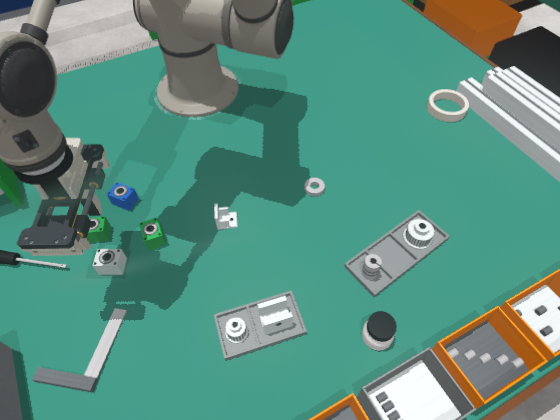

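All placed parts stand in their compartments, and the gripper is aligned with the white block at (284,210) in the wrist view. One green block lies near the left finger, so I'll check clearance before descending.

Run:
```python
from h import *
c=dict(np.load("top0.npz"));s=dict(np.load("scene0.npz"))
a=np.radians(62.5);ex=np.array([np.cos(a),np.sin(a)]);ey=np.array([np.sin(a),-np.cos(a)])
for cc in(c,s):
    W=cloud(cc);hsv=cv2.cvtColor(cc["image"],cv2.COLOR_RGB2HSV)
    m=(cc["z_map"]>0)&(W[...,2]>.025)&(W[...,2]<.06)&(abs(W[...,0]-.4)<.13)&(abs(W[...,1]+.3)<.13)
    n,l,st,ce=cv2.connectedComponentsWithStats(m.astype(np.uint8))
    for k in range(1,n):
        if st[k,4]<20: continue
        P=(W[l==k][:,:2]-[.4172,-.3372]);print((P@ex).min().round(3),(P@ex).max().round(3),"|y",(P@ey).min().round(3),(P@ey).max().round(3))
```

```text
0.137 0.167 |y -0.011 0.019
-0.023 0.025 |y -0.019 0.019
0.047 0.094 |y -0.088 -0.034
-0.072 -0.021 |y -0.095 -0.056
-0.03 0.017 |y -0.169 -0.132
-0.035 0.019 |y -0.166 -0.129
-0.071 -0.021 |y -0.094 -0.053
0.045 0.094 |y -0.087 -0.032
-0.024 0.023 |y -0.018 0.02
0.136 0.165 |y -0.011 0.019
```

The finger envelope (|x|<10 mm, |y|<45 mm) clears both green blocks (one at x>45 mm, the other at y<−53 mm). I'll narrow the opening a little and descend.

Emit:
arm_command --motion '[[[0, 0, 0, -0.003, 0.001, 0, 0.12], [0, 0, 0, -0.003, 0.001, 0.12, 0.12], [0, 0, 0, -0.003, 0.001, 0.24, 0.12], [0, 0, 0, -0.003, 0.001, 0.34, 0.12], [0, 0, 0, -0.003, 0.001, 0.368, 0.12], [0, 0, 0, -0.003, 0.001, 0.368, 0.12], [0, 0, 0, -0.003, 0.001, 0.368, -0.6], [0, 0, 0, -0.003, 0.001, 0.368, -0.6]]]'

```text
time: 23.1
tool_pos: [0.4177, -0.3388, 0.0168]
tool_rot: [3.139, 0.001, 1.092]
contact_force: [0.5, -0.6, -0.7]
opening: 0.0397
```

Emit:
arm_command --motion '[[[0, 0, 0, 0, 0, 0, -0.6], [0, 0, 0, 0, 0, 0, -0.6], [0, 0, 0, 0, 0, 0, -0.6], [0, 0, 0, 0, 0, 0, -0.6]]]'

```text
time: 23.5
tool_pos: [0.4176, -0.3388, 0.0167]
tool_rot: [3.139, 0.001, 1.091]
contact_force: [-0.0, 0.7, 6.1]
opening: 0.0357
```

```bash
python3 go.py .6542,.1402,.135,99.1 .46,-.1,.135,80
```

```text
t 23.5 [ 0.4176 -0.3388  0.0167] [3.139e+00 1.000e-03 1.091e+00] op 0.0357 F [-0.   0.7  6.1]
.6542,.1402,.135,99.1 w [ 0.002  0.001 -0.406] t [ 1.78  -0.035 -0.396]
.46,-.1,.135,80 w [ 0.002  0.001 -0.194] t [ 0.771 -0.24  -0.396]
```

Emit:
arm_command --motion '[[[0, 0, 0, 0, 0, -0.15, -0.6], [0, 0, 0, 0, 0, -0.3, -0.6], [0, 0, -0.04, 0.1, 0, -0.39, -0.6], [0, 0, -0.08, 0.24, -0.005, -0.39, -0.6], [0, 0, -0.12, 0.39, -0.01, -0.39, -0.6], [0, 0, -0.16, 0.54, -0.01, -0.39, -0.6], [0, 0, -0.2, 0.69, -0.015, -0.39, -0.6], [0, 0, -0.2, 0.83, -0.02, -0.39, -0.6]]]'

```text
time: 24.3
tool_pos: [0.5267, -0.1124, 0.1325]
tool_rot: [3.141, -0.0, 1.407]
contact_force: [0.5, 0.0, -1.5]
opening: 0.0361
```

Emit:
arm_command --motion '[[[0, 0, 0, 0, 0, 0, -0.6], [0, 0, 0, 0, 0, 0, -0.6]]]'

```text
time: 24.5
tool_pos: [0.5262, -0.1135, 0.1322]
tool_rot: [-3.141, 0.0, 1.408]
contact_force: [0.3, -0.5, -2.9]
opening: 0.036
```

```bash
python3 go.py .6542,.1395,.133,99.1
```

```text
t 24.5 [ 0.5262 -0.1135  0.1322] [-3.141  0.     1.408] op 0.036 F [ 0.3 -0.5 -2.9]
.6542,.1395,.133,99.1 w [-0.     0.    -0.205] t [ 0.901  0.284 -0.003]
```

Emit:
arm_command --motion '[[[0, 0, -0.04, 0.12, 0.04, 0, -0.6], [0, 0, -0.08, 0.26, 0.08, 0, -0.6], [0, 0, -0.12, 0.4, 0.12, 0, -0.6], [0, 0, -0.16, 0.54, 0.17, 0, -0.6], [0, 0, -0.2, 0.68, 0.215, 0, -0.6], [0, 0, -0.205, 0.81, 0.255, 0, -0.6], [0, 0, -0.205, 0.88, 0.278, 0, -0.6], [0, 0, -0.205, 0.901, 0.284, 0, -0.6]]]'

```text
time: 25.3
tool_pos: [0.6554, 0.1388, 0.1317]
tool_rot: [-3.141, -0.0, 1.728]
contact_force: [0.4, -1.2, -2.2]
opening: 0.0361
```

Emit:
arm_command --motion '[[[0, 0, 0, 0, 0, 0, -0.6], [0, 0, 0, 0, 0, 0, -0.6], [0, 0, 0, 0, 0, 0, -0.6], [0, 0, 0, 0, 0, 0, -0.6]]]'

```text
time: 25.7
tool_pos: [0.6547, 0.1369, 0.1325]
tool_rot: [3.142, 0.0, 1.726]
contact_force: [-0.2, -0.3, -2.4]
opening: 0.0355
```

```bash
python3 go.py .6542,.1395,.02,99.1;python3 - <<'E'
from cell import robot
import cv2,numpy as np
c=robot.read_camera("wrist");cv2.imwrite("pics/w7.png",c["image"][:,:,::-1])
c=robot.read_camera("scene");cv2.imwrite("pics/s7.png",cv2.resize(c["image"][140:350,270:550,::-1],None,fx=2.5,fy=2.5))
E
```

```text
t 25.7 [0.6547 0.1369 0.1325] [3.142 0.    1.726] op 0.0355 F [-0.2 -0.3 -2.4]
.6542,.1395,.02,99.1 w [ 0.     0.    -0.002] t [ 0.009 -0.     0.375]
```

View pics/w7.png

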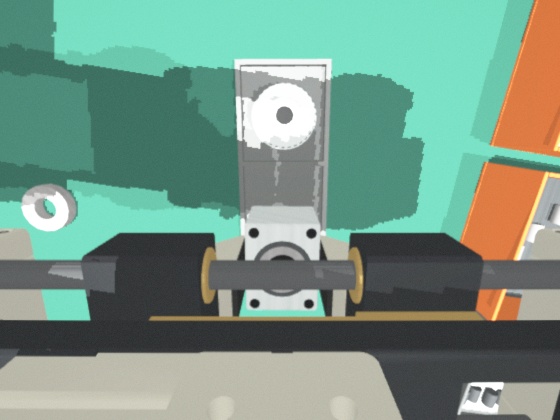

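View pics/s7.png

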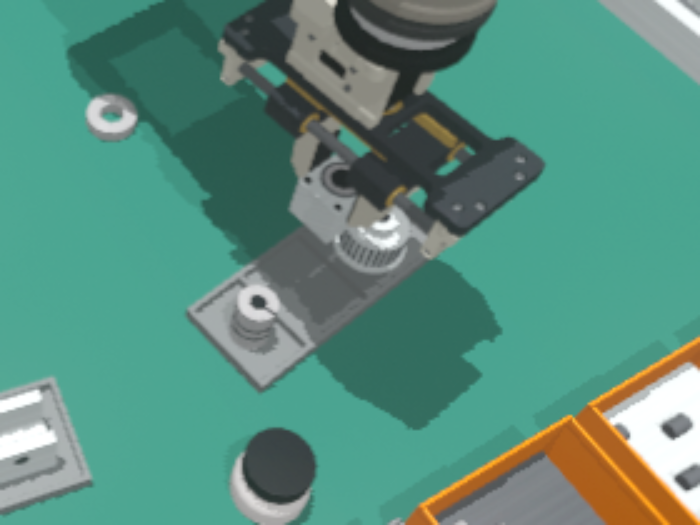

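The block is held upright and aligned over the middle compartment. Lowering it.

Emit:
arm_command --motion '[[[0, 0, 0, 0.006, 0, 0.12, -0.6], [0, 0, 0, 0.006, 0, 0.24, -0.6], [0, 0, 0, 0.006, 0, 0.32, -0.6], [0, 0, 0, 0.006, 0, 0.355, -0.6], [0, 0, 0, 0.006, 0, 0.372, -0.6], [0, 0, 0, 0.006, 0, 0.376, -0.6], [0, 0, 0, 0.006, 0, 0.376, -0.6], [0, 0, 0, 0.006, 0, 0.376, -0.6]]]'

```text
time: 26.6
tool_pos: [0.6554, 0.1402, 0.0208]
tool_rot: [3.139, 0.0, 1.728]
contact_force: [-0.5, 0.2, -1.3]
opening: 0.0363
```

Emit:
arm_command --motion '[[[0, 0, 0, 0, 0, 0.001, -0.6], [0, 0, 0, 0, 0, 0.003, -0.6], [0, 0, 0, 0, 0, 0.003, -0.6]]]'

```text
time: 26.9
tool_pos: [0.655, 0.1402, 0.0197]
tool_rot: [3.14, 0.0, 1.728]
contact_force: [-1.9, -0.2, 6.3]
opening: 0.036
```

Floor contact at the expected height. I'll release, retreat and move clear for a final check.

Emit:
arm_command --motion '[[[0, 0, 0, 0, 0, 0, 0.2], [0, 0, 0, 0, 0, 0, 0.2], [0, 0, 0, 0, 0, 0, 0.2], [0, 0, 0, 0, 0, -0.1, 0.2], [0, 0, 0, 0, 0, -0.25, 0.2], [0, 0, 0, 0, 0, -0.4, 0.2], [0, 0, 0, 0, 0, -0.5, 0.2], [0, 0, 0, 0, 0, -0.5, 0.2]]]'

```text
time: 27.7
tool_pos: [0.6571, 0.1404, 0.1743]
tool_rot: [3.131, 0.0, 1.728]
contact_force: [-0.1, 0.5, -0.2]
opening: 0.0552
```

Emit:
arm_command --motion '[[[0, 0, 0, 0.1, -0.08, 0, 0.2], [0, 0, 0, 0.2, -0.16, 0, 0.2], [0, 0, 0, 0.3, -0.24, 0, 0.2], [0, 0, 0, 0.4, -0.32, 0, 0.2], [0, 0, 0, 0.5, -0.4, 0, 0.2], [0, 0, 0, 0.6, -0.5, 0, 0.2], [0, 0, 0, 0.65, -0.55, 0, 0.2], [0, 0, 0, 0.65, -0.55, 0, 0.2]]]'

```text
time: 28.5
tool_pos: [0.4583, 0.3083, 0.1677]
tool_rot: [-3.139, 0.0, 1.731]
contact_force: [0.0, -0.9, 0.5]
opening: 0.0549
```

```bash
python3 go.py
python3 - <<'E'
from cell import robot
from h import *
for n in ["top","scene"]:
    c=robot.read_camera(n);cv2.imwrite(f"pics/{n}9.png",c["image"][:,:,::-1])
    if n=="scene": cv2.imwrite("pics/s9.png",cv2.resize(c["image"][170:380,190:470,::-1],None,fx=2.5,fy=2.5))
    W=cloud(c)
    for nm,t,yaw,p in(("pl",(.6515,.157),9.1,(0,58)),("blk",(.6515,.157),9.1,(0,-17)),("cpl",(.6515,.157),9.1,(0,-75)),("fork",(.656,-.1418),-10,(0,29)),("ps",(.656,-.1418),-10,(0,-41)),("ring",(0.4383,.0971),0,(0,0)),("brk",(.4187,-.119),0,(0,0))):
        a=np.radians(yaw);M=np.array([[np.cos(a),-np.sin(a)],[np.sin(a),np.cos(a)]])
        L=(W[...,:2]-t)@M*1000
        m=(abs(L[...,0]-p[0])<40)&(abs(L[...,1]-p[1])<32)&(c["z_map"]>0)&(W[...,2]>.008)&(W[...,2]<.07)
        if not m.any(): print(n,nm,"none");continue
        z=W[m][:,2];zt=np.percentile(z,96);q=L[m][z>zt-.005]
        r=cv2.minAreaRect(q.astype(np.float32));print(n,nm,"zt",zt.round(4),np.round(r[0],1),np.round(r[1],1),round(r[2],1))
E
```

```text
t 28.5 [0.4583 0.3083 0.1677] [-3.139  0.     1.731] op 0.0549 F [ 0.  -0.9  0.5]
top pl zt 0.0447 [ 0.2 58.3] [24.3 23.7] 80.9
top blk zt 0.0433 [ -2.  -16.2] [37. 46.] 0.1
top cpl zt 0.0508 [ -1.7 -73.7] [26.8 27.8] 47.6
top fork zt 0.0477 [-1.7 30.1] [41.6 49.9] 0.1
top ps zt 0.0403 [ -2.3 -40.3] [18.4 16.7] 6.6
top ring zt 0.0165 [-0.1  0.2] [40.2 40.7] 30.3
top brk zt 0.0415 [0.1 1.7] [ 4.2 34.7] 69.3
scene pl zt 0.0421 [ 2.5 55.8] [26.6 26.9] 51.3
scene blk zt 0.039 [  0.8 -17.1] [49.3 37.8] 89.3
scene cpl zt 0.0481 [  0.2 -75.7] [28.4 29.4] 42.3
scene fork zt 0.0451 [-0.  27.8] [49.5 41. ] 90.0
scene ps zt 0.0377 [  1.  -42.6] [19.8 18. ] 30.2
scene ring zt 0.0129 [-0.3 -0.6] [40.9 42.7] 58.7
scene brk zt 0.0391 [ 0.6 -1.5] [ 5.1 37.7] 69.6
```

View pics/top9.png

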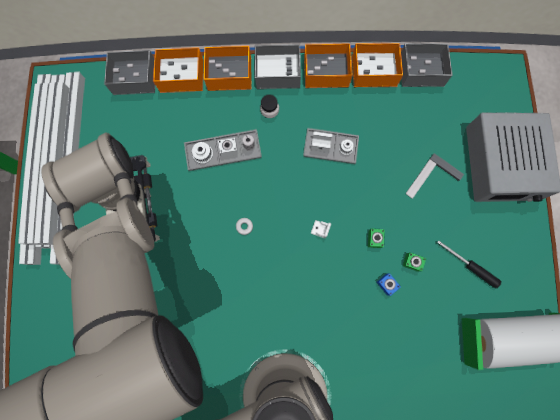

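View pics/s9.png

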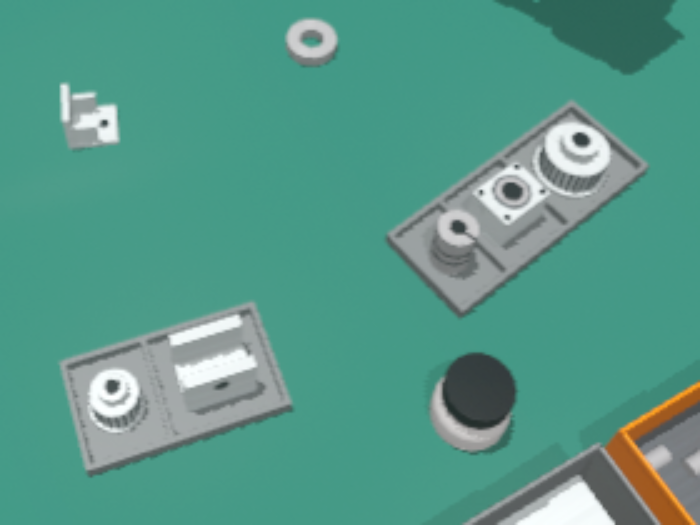

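Top view: tray3 holds the large pulley (201,150), block (227,146) and coupling (248,141), and tray2 holds the fork (322,140) and small pulley (347,146). All stand upright within 3 mm of their targets, and the ring (244,226) and bracket (320,229) have not moved. Handing in.

Run:
```python
from cell import robot
print(robot.hand_in())
```

```text
the job is handed in; nothing more can be done
None
```

Both kits are made up and the job was handed in at about 28.6 s of the 109 s allowed; the hand-in gives no verdict.

- **tray3:** the large pulley is in the wide compartment, the bare-aluminium bearing block in the middle and the coupling in the narrow one.
- **tray2:** the fork is in the wide compartment and the small pulley in the narrow one.

**Last checks:**
- **Position:** all five part centres were within 3 mm of their compartment centres in both the top and scene cameras.
- **Height:** the tops were about 3 mm higher than on the bench, which fits standing flat on the tray floors, and I saw no tilt.
- **Other parts:** the bearing ring and corner bracket were where they started, within about 2 mm. In the last top view the green and blue blocks were where they started. The gripper was open and clear of everything.

**Disagreements:** the two cameras differed by up to about 3 mm in position and height, roughly the stated calibration error. The large pulley was gripped about 3 mm off centre, and I corrected for that when placing it. No check failed.

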